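# Hang the gap gauge, draw the sprung pointer rod to its mark and hold

## Task

Set up the inspection stand for a reading: take the wide horseshoe-shaped gap gauge out of its wooden rest, hang it astride the stand's horizontal bar without dropping it, and let go of it. Then pull the sprung telescoping rod out of its barrel by its upright grip until the collar on the rod stands between the prongs of the sliding length mark, without shifting the mark, and finish while still holding the rod there, the gauge still hanging; leave the small gauge and the other gauges and things on the bench where they are.

Things in the scene. Friction and masses are not known exactly. Their poses are not given: they have to be found in the camera images.
- gauge: the wide gap gauge: a flat steel horseshoe 12 mm thick, 80 mm wide, about 0.25 kg, opening down. Origin midway between the undersides of its feet; z up, x across the thickness, y from leg to leg. Legs and arch are 16 mm wide; the gap is 48 mm wide and 69 mm deep; outer top of the arch at z = 85 mm, then a grip tab on top. It may start left or right of the stand
- gauge_tab (a point): middle of the gauge's black grip tab, 100 mm above the gauge's feet; the tab is 16 mm thick (gauge's x), 30 mm wide (y) and reaches from 85 to 117 mm above the feet
- gauge_crown (a point): inner top of the gauge's arch, where it rests on the bar, 69 mm above the feet
- small_gauge: bystander: a much narrower gap gauge (46 mm wide, 14 mm gap, 93 mm high) in a like wooden rest on the other side of the stand; its gap is too narrow for the bar. Origin at the middle of its feet, axes as the wide gauge
- stand: the inspection stand, fixed: a dark steel base plate 250 x 280 mm, 12 mm thick. Origin: centre of its underside; z up. Horizontal bar along its y at x = +80 mm on the far side, rod along its y at x = -80 mm, 60 mm up, on the robot's side. A loose steel disc (36 mm across, 14 mm high) lies on the plate about 80 mm to -y of its centre
- bar: the stand's horizontal steel bar, 20 mm diameter, along its own y, between two posts 30 x 18 mm whose outer height, 130 mm, is that of the bar's top; free length between the posts 206 mm
- bar_mid (a point): middle of the bar on its axis, 120 mm above the table; y along the bar
- rod (a joint): how far the telescoping rod is drawn out of its barrel, in m: 0 (home) to 0.110 (end stop); it slides along the stand's +y. The spring pulls it back with 3.6 N at 0, rising by 0.6 N for each 10 mm (about 9 N at 90 mm), and it goes home when let go
- grip (a point): a point inside the rod's upright black grip block, 20 mm below its top. The block is 22 mm across the rod (stand's x), 16 mm along it (stand's y) and reaches from 48 mm to 125 mm above the table; pinch it from above, either way round. Axes as the stand
- collar (a point): centre of the rod's collar (26 mm diameter, 6 mm wide, on the rod's axis 60 mm above the table), 40 mm behind the grip; with the rod home it lies at x = -80, y = +15 mm of the stand
- mark (a joint): setting of the length mark along the stand's +y in m: its value is the rod's joint value at which the collar is exactly between the prongs. It differs each time, is between 0.045 and 0.090, and is stiff: it must not be shifted
- mark_mid (a point): centre of the length mark, on the rod's axis: an aluminium slide on the base plate with four upright prongs, two on each side of the rod, their tops 74 mm above the table; along the rod the gap between prongs is 16 mm, across it 37 mm. Axes as the stand
- rest_wide: fixed wooden rest in which the wide gauge stands at the start: 55 x 110 mm, 26 mm high, with a slot along its y, 15 mm wide and 16 mm deep, open at both ends; lift the gauge 20 mm straight up to free it. Origin: centre of its underside
- setting_disc: bystander: loose steel disc lying on the stand's base plate, 36 mm across, 14 mm high; origin at the centre of its underside
- ring_a: bystander: dark steel ring gauge lying flat, 110 mm across, 20 mm high; origin at the centre of its underside
- ring_b: bystander: dark steel ring gauge lying flat, 80 mm across, 16 mm high; origin at the centre of its underside
- plug_a: bystander: dark steel plug gauge standing upright at the back left, 48 mm across the foot, 95 mm high; origin at the centre of its underside
- plug_b: bystander: a like plug gauge at the back right
- vee_block: bystander: a small steel block with a groove on top, 50 x 40 mm, 42 mm high, near the robot, left of the middle; origin at the centre of its underside
There are look-alikes about, which are no part of the job. Leave any orange or purple look-alike of the gauge alone.

How it is judged (in metres and radians):
On the way, in this order (a step that is already met when the one before it is completed fails the run):
1. the wide gauge hangs astride the bar, let go (contact force between gauge and bar above 0.5 N and x of gauge_crown in the frame of bar_mid between -0.015 and 0.015 m and y of gauge_crown in the frame of bar_mid between -0.103 and 0.103 m and z of gauge_crown in the frame of bar_mid between 0 and 0.025 m and angle between the x axis of gauge and the y axis of bar, either way round below 0.35 rad and angle between gauge's own z axis and vertical below 0.35 rad and contact force between gauge and the fingers below 0.1 N and contact force between gauge and the arm below 0.1 N and linear speed of gauge below 0.04 m/s), for 0.3 s.
2. the rod is held with its collar between the prongs of the mark (y of collar in the frame of mark_mid between -0.005 and 0.005 m and velocity of joint rod between -0.01 and 0.01 m/s and contact force between rod and the fingers above 1 N), for 0.3 s.
At the end, for the whole second after the job is handed in: The wide gauge hangs on the bar between the posts, crown within 15 mm of the bar's axis, square and upright within 20 degrees, untouched and at rest; the rod, gripped by the fingers, stands still with its collar within 5 mm of the middle of the mark (wholly between the prongs) (all of step 1 and all of step 2); the arm keeps its last pose, push and grip.
It fails at once if the wide gauge is dropped: moving faster than 0.7 m/s out of the fingers (linear speed of gauge above 0.7 m/s and contact force between gauge and the fingers below 0.05 N).
It fails at once if the length mark is shifted by more than 4 mm (distance of mark_mid from where it was at the start of the episode above 0.004 m).
It fails at once if a bystander (small gauge, disc, ring, plug gauge, grooved block) is displaced by more than 30 mm (distance of any of small_gauge, setting_disc, ring_a, ring_b, plug_a, plug_b, vee_block from where it was at the start of the episode above 0.03 m).
It also fails if it takes over 54 s, if anything falls off the work surface, if the arm or the gripper's body presses on something with over 40 N, if the wrist force passes 120 N, or if a joint passes its speed limit or range.

## Robot

A 6-joint arm with a two-finger parallel gripper is mounted at the origin on the work surface. World frame = base frame: x ahead of the robot, y to its left, z up, the work surface at z = 0. Lengths are in mm, angles in rad, forces in N, time in s.
With the tool pointing down it reaches from about 350 to 875 mm from the base axis. Payload 4.2 kg.
Tool frame: the origin (TCP) lies midway between the tips of the shut fingers; the grasp point (between the pads) lies 19 mm behind it; z points along the fingers, y is the direction in which the jaws open and shut (so a half turn about z gives the same grasp; the last joint's range is limited). The gripper opens to 85 mm and grips with 20 to 120 N. Pads are 22 mm wide; open, the fingers measure 114 mm over their backs; the gripper's body (76 mm by 85 mm) begins 54 mm behind the grasp point. The pads swing forward as they close: fully open they stand 13 mm farther back than shut.
Start: joints at [1.413, 0.385, 0.008, 0, -1.194, -0.259], TCP at [252.989, 571.485, 231.312] pointing down, gripper open.
Joint ranges: [-3.14, 3.14], [-1.21, 2.06], [-1.07, 1.41], [-3.16, 2.05], [-2.99, -0.16], [-3.1, 3.1]. Speed limits (rad/s): [2.79, 2.79, 3.14, 3.14, 3.14, 3.14].

## Interface

Orientations are given as a unit quaternion [x, y, z, w].
In Python, from bench import readout, optics, workorder, nets gives the robot as it stands. The module is installed in compiled form; this text tells all that it offers.
- The arm moves only by the tool move_arm, never from a script. Its argument "steps" is a list of rows, each a list of 7 numbers: the opening, from -1 (shut) to 1 (fully open), so that 0 is half open, then the shift along the world's x, y, z in mm, then the turn, a rotation vector about the world's x, y, z in rad. In form: [[gripper, tx, ty, tz, wx, wy, wz], ...]. A call has 1 to 5 rows; each row is the pose to reach, as a shift and turn from the pose commanded when the call began; what a row does not reach only later rows make up. A row lasts 1/12 s, in which the tool goes at most 41.7 mm and 7.16 degrees, less where a joint would pass 70% of its speed; a pose out of reach is approached as far as the arm can. A call with a gripper value outside its range is refused whole. The fingers move at their own pace and stop on an object; the grip force is fixed at half the most. Time passes only in rows, so rows that repeat a pose let the fingers close. It gives the time, the measured TCP pose, the force and the opening at its end, in the units of the state.
- readout.read_state(): the state, without advancing time (a new reading comes with each control period).
- optics.get_image(name): name is "scene" or "top" or "wrist"; returns a dict with "frame" (400x640x3 uint8, blue, green, red), "fx", "fy", "cx", "cy" (pixels), "rvec" (rotation vector, rad) and "tvec" (3), from world to camera coordinates, as OpenCV has them. Camera axes: x right, y down, z forward; pixel columns grow to the right and rows downward; lengths in mm; the calibration is good to about 2 mm. The wrist camera is an equidistant fisheye: a pixel r from the principal point sees the ray r / f radians off the axis. A picture is of the moment at which its call begins. There is no depth.
- workorder.job_done(): hands the job in, once; it reports no verdict.
Trained networks look in a picture, given as the dict that the camera call returned (one of the last four; its "shot" number tells which), for a name from the list of things; names that differ only in an ending like _2 or _b are one class to them, and where a whole thing is asked for, a point or a joint stands for the part that bears it (a point fixed in the world has none). Each returns a list of dicts, best first, with "conf" (0 to 1); they miss things now and then, are a little off and sometimes report something else, mostly with a low value. They report only what shows in the picture. A call takes as long as a camera call. They do not tell look-alikes from the thing itself.
- nets.silhouettes(name, picture): "region" (400x640 bool, what is visible of it) and "extent" ([left, top, right, bottom] in pixels, round what is visible of it).
- nets.tip_of(name, picture): "uv" ([column, row] in pixels: a listed point, or the origin of a listed thing).
The state is a dict: "clock": time; "joints": joint angles; "joint_vel": joint speeds; "joint_efforts": joint torques, N m; "position": TCP position; "ee_rot": TCP orientation; "contact_force": force on the tool from outside, world axes, zero at the start; "wrist_torque": the same for the moment, N m; "gripper_width": finger opening in mm.
Only numpy, scipy, OpenCV 4.12 (cv2) and the standard library are available. Lean on these libraries where they do the work, as an engineer would, in place of code of your own. Each camera call takes 0.05 s, during which the arm holds its last target.

## Working session

There is one attempt and no reset: what is moved stays moved. The work goes in short steps, Python scripts to look and compute and a tool call to move; the robot and the scene stay as the last step left them, time stands still between calls to the robot, and variables do not carry over. Pictures are saved under pics/ and viewed, and the job is handed in when it is done.

Besides the shell and the picture viewer there is one more tool, called after ">>>" in YAML: its name, and indented under it one key for each argument. move_arm: Moves the arm, as the interface text tells. Its arguments: {"type":"object","properties":{"steps":{"type":"array","items":{"type":"array","items":{"type":"number"}}}},"required":["steps"]}

```bash
mkdir -p pics; ls; python3 - <<'E'
from bench import readout, optics
import cv2
print(readout.read_state())
for n in ["scene","top","wrist"]:
    p=optics.get_image(n); cv2.imwrite(f"pics/{n}0.png",p["frame"]); print(n,{k:v for k,v in p.items() if k!="frame"})
E
```

```text
pics
{'clock': 0.0, 'joints': array([ 1.41264271e+00,  3.85541021e-01,  6.61865833e-03, -5.33991108e-04,
       -1.19399453e+00, -2.58593095e-01]), 'joint_vel': array([-0.00097853,  0.00206737, -0.00121242, -0.00028648,  0.00128038,
        0.00021987]), 'joint_efforts': array([-3.82333965e-04, -3.92287338e+01,  1.88397413e+01,  4.18623626e+00,
       -4.62192416e-03,  1.23204796e-06]), 'position': array([252.73205311, 570.97468033, 230.22296509]), 'ee_rot': array([ 9.78347748e-01, -2.06964967e-01, -1.94622982e-04,  1.07140122e-03]), 'contact_force': array([ 0.47719587, -0.50472223,  0.83450595]), 'wrist_torque': array([ 0.01466685, -0.02950687, -0.02056006]), 'gripper_width': 85.48670841450013}
scene {'fx': 404.83490177635247, 'fy': 404.83490177635247, 'cx': 312.2182236850111, 'cy': 197.53758435147122, 'rvec': array([ 0.7480947 ,  2.46211364, -1.25540614]), 'tvec': array([ 484.32877881,  -74.23793284, 1358.01425766]), 'shot': 1}
top {'fx': 425.1444213562159, 'fy': 425.1444213562159, 'cx': 310.99003749416994, 'cy': 200.06141634701487, 'rvec': array([ 2.11458385, -2.13675989,  0.18466315]), 'tvec': array([ -50.79085427,  541.79331058, 1118.82076184]), 'shot': 2}
wrist {'fx': 309.70691628693146, 'fy': 309.70691628693146, 'cx': 318.69666340042744, 'cy': 200.5659557292898, 'rvec': array([-1.62605674,  2.49862815,  0.32519303]), 'tvec': array([623.51457809, -32.91442784, 377.6222322 ]), 'shot': 3}
```

View pics/scene0.png

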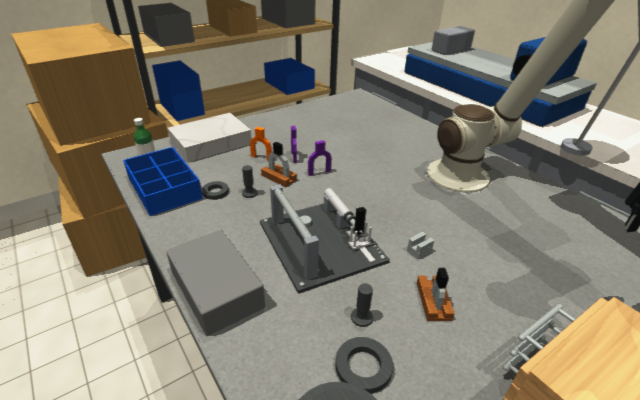

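View pics/top0.png

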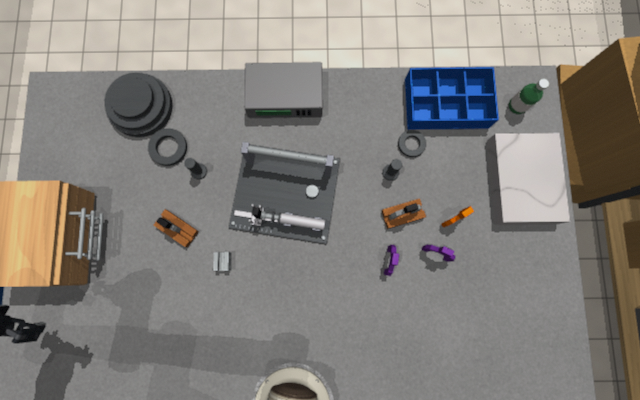

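View pics/wrist0.png

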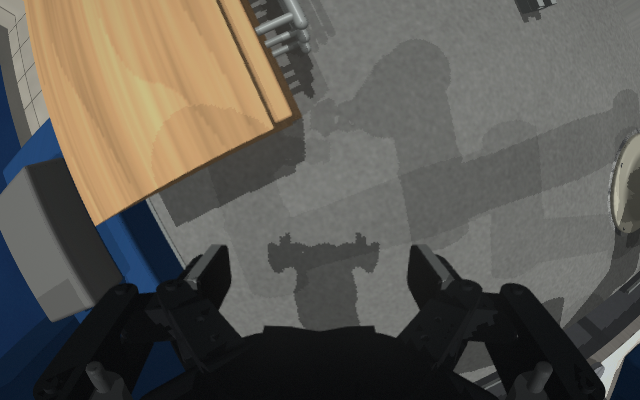

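```bash
python3 - <<'E'
import cv2, numpy as np
s=cv2.imread("pics/scene0.png"); t=cv2.imread("pics/top0.png")
f=lambda im,x,y,w,h,: cv2.resize(im[y:y+h,x:x+w],(400,300),interpolation=cv2.INTER_CUBIC)
cv2.imwrite("pics/c0.png",np.vstack([np.hstack([f(s,240,110,100,75),f(s,390,255,100,75)]),np.hstack([f(t,364,183,80,60),f(t,135,198,80,60)])]))
cv2.imwrite("pics/c1.png",np.hstack([cv2.resize(s[170:300,250:400],(400,347),interpolation=cv2.INTER_CUBIC),cv2.resize(t[135:248,220:350],(400,347),interpolation=cv2.INTER_CUBIC)]))
E
```

```text
(no output)
```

View pics/c0.png

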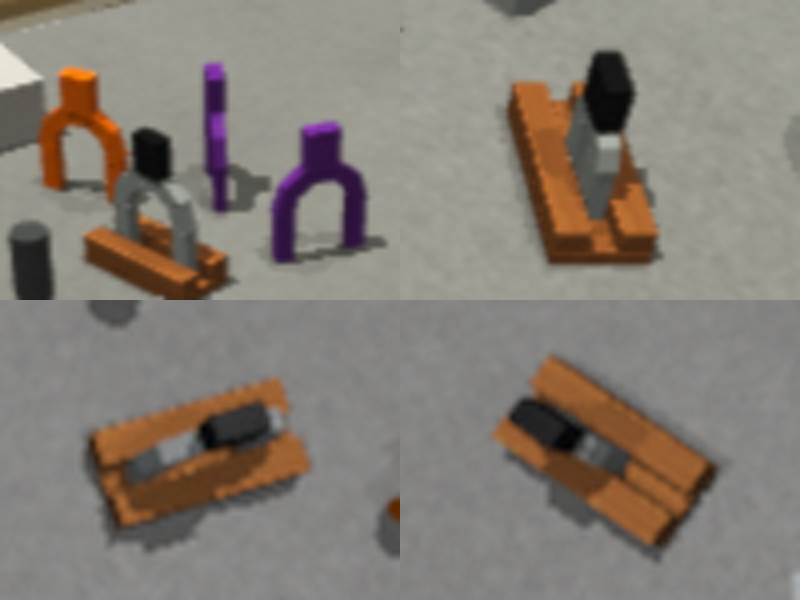

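View pics/c1.png

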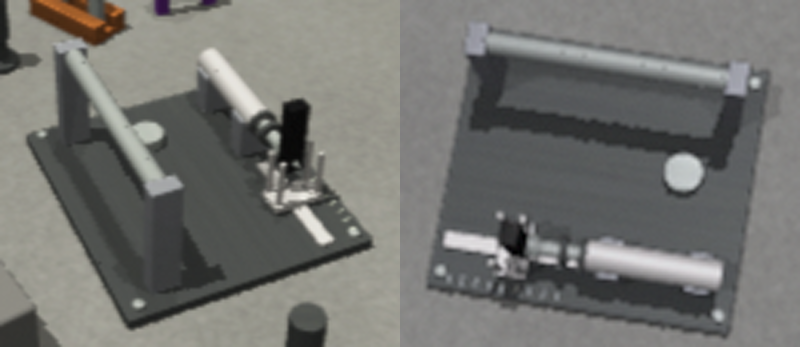

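Candidates for the gauge are listed here.
- Steel gauge in the right-hand rest: scene (278,165), top (404,213). Its wide arch shows in the crop.
- Narrow steel gauge in the left-hand rest: scene (437,290), top (175,228).
- Orange one: top (457,216).
- Purple ones: top (391,260) and (438,252).

I choose the steel one in the right-hand rest at top (404,213).

```bash
cat > h.py <<'E'
from bench import readout, optics, nets
import cv2, numpy as np
from scipy.optimize import least_squares
from scipy.spatial.transform import Rotation as R
def K(p): return np.array([[p["fx"],0,p["cx"]],[0,p["fy"],p["cy"]],[0,0,1.]])
def proj(p,X,wrist=False):
    X=np.atleast_2d(X).astype(float); Xc=R.from_rotvec(p["rvec"]).apply(X)+p["tvec"]
    if wrist:
        r=np.hypot(Xc[:,0],Xc[:,1]); th=np.arctan2(r,Xc[:,2]); d=Xc[:,:2]/r[:,None]*th[:,None]
    else: d=Xc[:,:2]/Xc[:,2:]
    return d*[p["fx"],p["fy"]]+[p["cx"],p["cy"]]
def ray(p,uv,wrist=False):
    d=(np.array(uv,float)-[p["cx"],p["cy"]])/[p["fx"],p["fy"]]
    if wrist:
        th=np.hypot(*d); v=np.array([*(d/th*np.sin(th)),np.cos(th)])
    else: v=np.array([*d,1.])
    Ri=R.from_rotvec(p["rvec"]).inv()
    return Ri.apply(-p["tvec"]), Ri.apply(v/np.linalg.norm(v))
def atz(p,uv,z,wrist=False):
    o,v=ray(p,uv,wrist); return o+v*(z-o[2])/v[2]
def tri(rs):
    A=np.zeros((3,3));b=np.zeros(3)
    for o,v in rs:
        M=np.eye(3)-np.outer(v,v);A+=M;b+=M@o
    x=np.linalg.solve(A,b); return x,[np.linalg.norm((np.eye(3)-np.outer(v,v))@(x-o)) for o,v in rs]
E
python3 - <<'E'
from h import *
P={n:optics.get_image(n) for n in ["scene","top"]}
for nm in ["gauge","gauge_tab","gauge_crown","rest_wide","stand","bar_mid","grip","collar","mark_mid","setting_disc","small_gauge"]:
    rs={}
    for n in P:
        r=nets.tip_of(nm,P[n]); print(nm,n,[(np.round(x["uv"],1).tolist(),round(x["conf"],2)) for x in r[:4]])
        if r: rs[n]=ray(P[n],r[0]["uv"])
    if len(rs)==2: print("   ",tri(rs.values()))
E
```

```text
gauge scene [([321.2, 172.3], 0.79), ([278.4, 173.8], 0.67), ([294.8, 156.7], 0.6), ([261.5, 157.5], 0.54)]
gauge top [([436.0, 251.1], 0.76), ([387.2, 256.6], 0.64), ([401.9, 215.6], 0.56), ([450.9, 216.3], 0.53)]
    (array([ 361.89124594, -370.7349136 ,  -37.76991867]), [np.float64(58.87730833547667), np.float64(58.87730833547652)])
gauge_tab scene [([320.9, 145.2], 0.89), ([279.6, 148.0], 0.66), ([293.7, 131.2], 0.66), ([259.9, 132.1], 0.59)]
gauge_tab top [([444.7, 250.9], 0.86), ([467.0, 212.4], 0.79), ([409.1, 208.3], 0.74), ([395.2, 255.4], 0.73)]
    (array([ 360.33235905, -368.00690269,   70.90494256]), [np.float64(51.989448127653446), np.float64(51.989448127653475)])
gauge_crown scene [([258.9, 140.8], 0.79), ([320.9, 153.9], 0.77), ([295.4, 138.3], 0.76), ([278.4, 155.0], 0.68)]
gauge_crown top [([439.0, 252.7], 0.83), ([460.0, 219.9], 0.69), ([391.8, 258.3], 0.54), ([411.3, 210.6], 0.52)]
    (array([ 444.71444501, -431.29931629,   54.81153947]), [np.float64(60.60121560709709), np.float64(60.60121560709703)])
rest_wide scene [([279.1, 176.8], 0.59)]
rest_wide top [([402.
[... 930 characters left out ...]
], 0.57)]
mark_mid top [([256.1, 214.4], 0.58), ([197.8, 168.6], 0.43), ([404.3, 212.1], 0.39)]
    (array([501.79622723,  91.26243719,  62.145218  ]), [np.float64(1.0232365149679277), np.float64(1.0232365149677904)])
setting_disc scene [([323.0, 242.4], 0.64), ([303.0, 222.7], 0.56), ([434.3, 298.7], 0.48)]
setting_disc top [([311.2, 192.1], 0.6)]
    (array([558.94802343, -36.05914254, -40.96086319]), [np.float64(30.29996970445006), np.float64(30.299969704450106)])
small_gauge scene [([436.3, 303.2], 0.94)]
small_gauge top [([167.5, 224.3], 0.62), ([407.3, 213.4], 0.42)]
    (array([483.78109811, 343.36487818,  18.16836495]), [np.float64(2.433424595345511), np.float64(2.4334245953455436)])
```

```bash
cat > fit.py <<'E'
from h import *
P={n:optics.get_image(n) for n in ["scene","top"]}
def pose(q,X): 
    return R.from_euler('z',q[2]).apply(X)+[q[0],q[1],0]
obs=[("top",(229.1,229.5),(-125,140,12)),("top",(326.6,244.1),(-125,-140,12)),("top",(339.3,158.5),(125,-140,12)),
("top",(245,148.4),(80,112,130)),("top",(329.5,160.4),(80,-112,130)),
("scene",(260.5,220.6),(125,-140,12)),("scene",(298,292.6),(125,140,12)),("scene",(389.5,260.7),(-125,140,12)),
("scene",(276.2,186.9),(80,-112,130)),("scene",(311.1,239.7),(80,112,130))]
f=lambda q: np.concatenate([(proj(P[n],pose(q,np.array([X],float)))[0]-uv) for n,uv,X in obs])
s=least_squares(f,[565,21,-0.1],loss='soft_l1'); print("stand",s.x, "\n",f(s.x).reshape(-1,2).round(1))
q=s.x
for n in P: print(n,"bar",proj(P[n],pose(q,np.array([[80,0,120.]])))[0],"collar home", proj(P[n],pose(q,np.array([[-80,15,60.]])))[0],"grip",proj(P[n],pose(q,np.array([[-80,55,105.]])))[0])
print("mark local",R.from_euler('z',-q[2]).apply(np.array([501.8,91.3,62])-[q[0],q[1],0]))
# gauge/rest silhouettes
for n in P:
    r=nets.silhouettes("rest_wide",P[n]); print(n,[(x["extent"],round(x["conf"],2)) for x in r[:3]])
    m=r[0]["region"].astype(np.uint8); c=max(cv2.findContours(m,0,1)[0],key=cv2.contourArea); print(cv2.minAreaRect(c))
for u in [(409.1,208.3)]: print(tri([ray(P["top"],u),ray(P["scene"],(279.6,148.0))]))
im=cv2.resize(P["top"]["frame"][183:243,364:444],(800,600),interpolation=cv2.INTER_CUBIC); cv2.imwrite("pics/r.png",im)
im=cv2.resize(P["scene"]["frame"][135:195,240:320],(800,600),interpolation=cv2.INTER_CUBIC); cv2.imwrite("pics/rs.png",im)
E
python3 fit.py
```

```text
stand [ 5.70115560e+02  1.92329202e+01 -1.68231615e-01] 
 [[-1.5 -1.3]
 [-0.2 -0.2]
 [ 0.2 -0.4]
 [-0.8 -0.9]
 [-0.5  0.1]
 [-1.2 -0.9]
 [ 0.2 -2.6]
 [ 0.6 -1.8]
 [ 0.  -0.4]
 [ 0.4 -1.1]]
scene bar [292.44988064 213.59388506] collar home [351.42734296 219.75294312] grip [360.46836612 214.92212387]
top bar [286.69436868 155.07435555] collar home [272.66597346 217.01641087] grip [255.87054785 212.22953936]
mark local [-79.41796202  59.61096387  62.        ]
scene [([262.5, 164.4, 295.4, 184.3], 0.97)]
((278.36260986328125, 174.22947692871094), (34.17021179199219, 15.54159164428711), 25.201122283935547)
top [([381.2, 200.3, 424.1, 227.1], 0.64)]
((402.8619384765625, 213.9707794189453), (21.413793563842773, 40.89235305786133), 75.3791275024414)
(array([ 503.53367077, -308.05831321,  113.08227327]), [np.float64(2.0596168793469043), np.float64(2.0596168793468492)])
```

View pics/r.png

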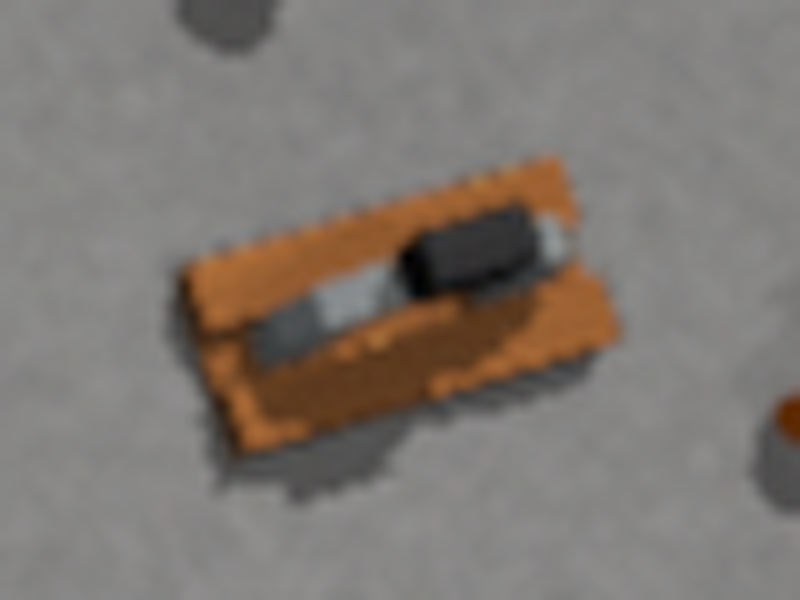

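View pics/rs.png

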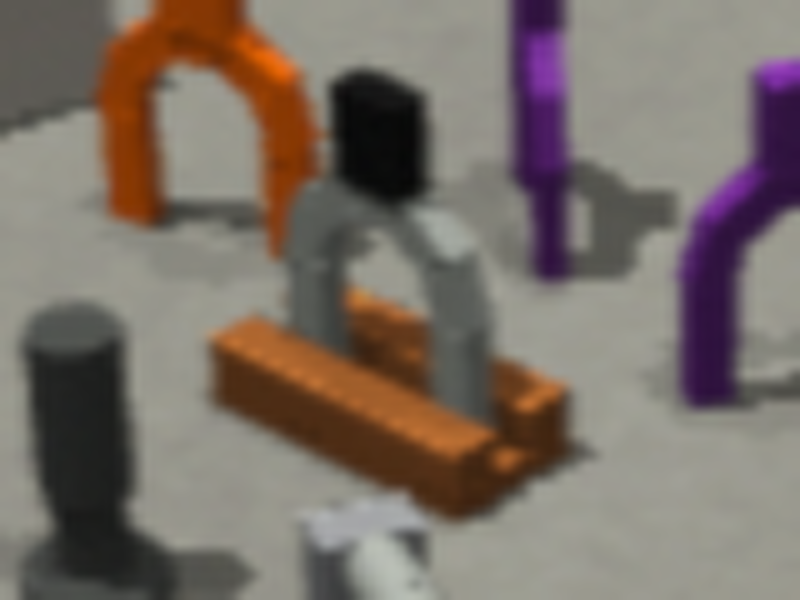

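```bash
python3 - <<'E'
from h import *
P={n:optics.get_image(n) for n in ["scene","top"]}
c=np.array([(188,270),(555,158),(620,335),(235,450)])/10+[364,183]
W=np.array([atz(P["top"],u,26)[:2] for u in c]); print(W.round(1),W.mean(0),"sides",np.linalg.norm(np.diff(np.vstack([W,W[:1]]),axis=0),axis=1))
d=(W[0]-W[1])+(W[3]-W[2]); a=np.arctan2(d[1],d[0]); print("slot yaw deg",np.degrees(a))
# gauge legs: fit gauge offset from tab top corners
t=np.array([(408,245),(525,205),(540,262),(412,297)])/10+[364,183]
T=np.array([atz(P["top"],u,127)[:2] for u in t]); print("tab top",T.round(1),T.mean(0))
print("tab scene tri",tri([ray(P["top"],np.array((470,245))/10+[364,183]),ray(P["scene"],np.array((380,85))/10+[240,135])]))
st=readout.read_state(); print(st["position"],R.from_quat(st["ee_rot"]).as_matrix().round(3))
E
```

```text
[[ 514.9 -256. ]
 [ 545.5 -359.7]
 [ 495.4 -375. ]
 [ 464.5 -266.9]] [ 505.09317076 -314.40337081] sides [108.15968701  52.37054914 112.37246743  51.61960802]
slot yaw deg 106.182664223641
tab top [[ 505.2 -295.4]
 [ 515.2 -325.7]
 [ 500.4 -328.7]
 [ 491.8 -295.7]] [ 503.14444276 -311.37493131]
tab scene tri (array([ 504.83227002, -310.96427747,  127.39684082]), [np.float64(0.13413011115753337), np.float64(0.13413011115749957)])
[252.993999   571.47828482 231.30675748] [[ 0.914 -0.405 -0.   ]
 [-0.405 -0.914 -0.   ]
 [-0.     0.    -1.   ]]
```

>>> move_arm:
  steps:
    - [1, 11, -40, 0, 0, 0, -0.1]
    - [1, 22, -80, 0, 0, 0, -0.2]
    - [1, 33, -120, 0, 0, 0, -0.3]
    - [1, 44, -160, 0, 0, 0, -0.4]
    - [1, 55, -200, 0, 0, 0, -0.5]

```text
clock: 2.07
position: [308.1, 369.6, 231.4]
ee_rot: [0.896, -0.444, 0.0, -0.0]
contact_force: [0.7, 0.9, -0.1]
gripper_width: 85.3
```

>>> move_arm:
  steps:
    - [1, 11, -40, 0, 0, 0, -0.1]
    - [1, 22, -80, 0, 0, 0, -0.2]
    - [1, 33, -120, 0, 0, 0, -0.3]
    - [1, 44, -160, 0, 0, 0, -0.37]
    - [1, 55, -200, 0, 0, 0, -0.37]

```text
clock: 2.48
position: [363.0, 169.6, 231.8]
ee_rot: [0.8, -0.601, 0.0, -0.001]
contact_force: [1.5, 0.4, -0.3]
gripper_width: 85.4
```

>>> move_arm:
  steps:
    - [1, 11, -40, 0, 0, 0, 0]
    - [1, 22, -80, 0, 0, 0, 0]
    - [1, 33, -120, 0, 0, 0, 0]
    - [1, 44, -160, 0, 0, 0, 0]
    - [1, 55, -200, 0, 0, 0, 0]

```text
clock: 2.9
position: [418.1, -30.6, 231.9]
ee_rot: [0.8, -0.6, 0.001, -0.001]
contact_force: [1.2, 0.7, -0.6]
gripper_width: 85.3
```

>>> move_arm:
  steps:
    - [1, 11, -40, 0, 0, 0, 0]
    - [1, 22, -80, 0, 0, 0, 0]
    - [1, 33, -120, 0, 0, 0, 0]
    - [1, 44, -160, 0, 0, 0, 0]
    - [1, 54, -190, 0, 0, 0, 0]

```text
clock: 3.32
position: [472.2, -221.6, 231.4]
ee_rot: [0.8, -0.601, 0.0, 0.0]
contact_force: [0.3, 0.6, 0.4]
gripper_width: 85.5
```

```bash
python3 - <<'E'
from h import *
p=optics.get_image("wrist"); cv2.imwrite("pics/w1.png",p["frame"])
np.savez("w1.npz",**{k:v for k,v in p.items()})
for n in ["gauge_tab","gauge_crown","rest_wide"]:
    print(n,[(np.round(x["uv"],1).tolist(),round(x["conf"],2)) for x in nets.tip_of(n,p)[:4]])
print(proj(p,[[504,-312,127],[504,-312,26]],True))
E
```

```text
gauge_tab [([451.0, 38.6], 0.83), ([430.0, 175.1], 0.77), ([308.2, 81.1], 0.72)]
gauge_crown [([438.6, 44.9], 0.83), ([310.4, 87.0], 0.56)]
rest_wide [([311.2, 91.6], 0.69)]
[[311.76237951  82.39167317]
 [313.88628639  93.26005517]]
```

View pics/w1.png

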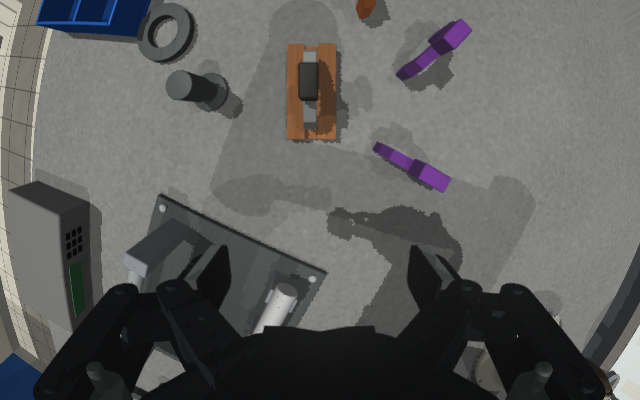

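```bash
python3 - <<'E'
import cv2
im=cv2.imread("pics/w1.png"); cv2.imwrite("pics/w1c.png",cv2.resize(im[35:150,270:360],(630,805)[:2],interpolation=cv2.INTER_CUBIC)[:600])
E
```

```text
(no output)
```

View pics/w1c.png

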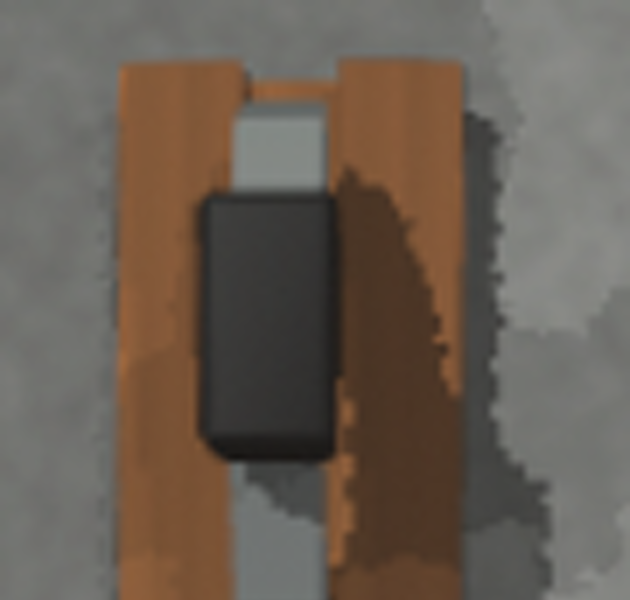

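```bash
python3 - <<'E'
from h import *
p=dict(np.load("w1.npz"))
print("tab",atz(p,(308.6,80.3),127,True))
for y in (60,130): print("rest",atz(p,(287,y),26,True),atz(p,(336,y),26,True))
for a in [(299,63),(299,98),(318,63),(318,98)]: print(atz(p,a,127,True))
print(readout.read_state()["position"])
E
```

```text
tab [ 506.85523024 -312.9517369   127.        ]
rest [ 543.42068842 -340.8097657    26.        ] [ 491.18481068 -355.55186364   26.        ]
rest [ 521.46217764 -264.19516538   26.        ] [ 468.89298297 -279.25109532   26.        ]
[ 518.06962652 -324.51798897  127.        ]
[ 510.15971115 -297.24821263  127.        ]
[ 503.71238032 -328.52800741  127.        ]
[ 495.8106488  -301.29815178  127.        ]
[ 471.68569327 -219.20750066  230.79269429]
```

>>> move_arm:
  steps:
    - [0.2, 11, -31, -10, 0, 0, 0]
    - [0.2, 23, -62, -20, 0, 0, 0]
    - [0.2, 34.5, -94, -30, 0, 0, 0]
    - [0.2, 34.5, -94, -50, 0, 0, 0]
    - [0.2, 34.5, -94, -70, 0, 0, 0]

```text
clock: 3.93
position: [507.3, -312.6, 161.0]
ee_rot: [0.8, -0.6, 0.001, -0.0]
contact_force: [-0.1, 0.6, -0.5]
gripper_width: 51.4
```

```bash
python3 - <<'E'
from h import *
p=optics.get_image("wrist"); cv2.imwrite("pics/w2.png",p["frame"])
s=optics.get_image("scene")["frame"];cv2.imwrite("pics/s2.png",cv2.resize(s[80:230,180:400],(800,545)))
E
```

```text
(no output)
```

View pics/w2.png

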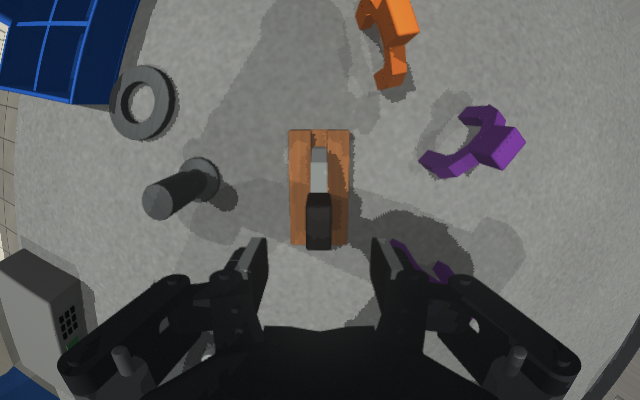

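View pics/s2.png

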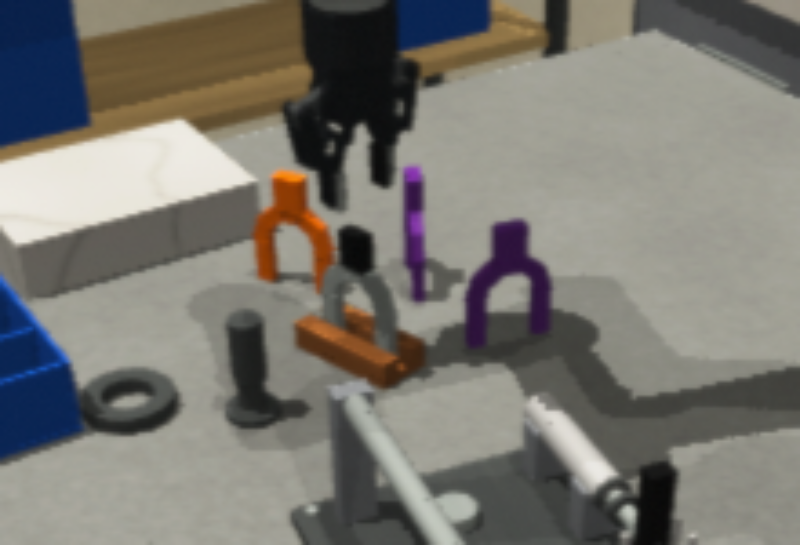

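The wrist view shows the tab at column 319, centred between the fingers. I descend with a narrower opening to stay clear of the purple look-alike.

>>> move_arm:
  steps:
    - [-0.1, 0, 0, -15, 0, 0, 0]
    - [-0.1, 0, 0, -35, 0, 0, 0]
    - [-0.1, 0, 0, -52, 0, 0, 0]
    - [-0.1, 0, 0, -67, 0, 0, 0]
    - [-0.1, 0, 0, -68, 0, 0, 0]

```text
clock: 4.45
position: [505.5, -310.7, 92.1]
ee_rot: [0.801, -0.599, -0.002, 0.0]
contact_force: [0.0, 0.4, -0.4]
gripper_width: 38.3
```

>>> move_arm:
  steps:
    - [-1, 0, 0, 0, 0, 0, 0]
    - [-1, 0, 0, 0, 0, 0, 0]
    - [-1, 0, 0, 0, 0, 0, 0]
    - [-1, 0, 0, 0, 0, 0, 0]
    - [-1, 0, 0, 0, 0, 0, 0]

```text
clock: 4.87
position: [507.7, -312.5, 95.4]
ee_rot: [0.8, -0.6, 0.002, -0.001]
contact_force: [-0.7, 3.5, 6.4]
gripper_width: 15.4
```

>>> move_arm:
  steps:
    - [-1, 0, 0, 5, 0, 0, 0]
    - [-1, 0, 0, 10, 0, 0, 0]
    - [-1, 0, 0, 15, 0, 0, 0]
    - [-1, 0, 0, 20, 0, 0, 0]
    - [-1, 0, 0, 30, 0, 0, 0]

```text
clock: 5.28
position: [505.4, -312.3, 122.7]
ee_rot: [0.8, -0.6, -0.002, 0.0]
contact_force: [-0.1, 0.5, -2.2]
gripper_width: 14.9
```

>>> move_arm:
  steps:
    - [-1, 0, 0, 25, 0, 0, 0]
    - [-1, 0, 0, 50, 0, 0, 0]
    - [-1, 0, 0, 75, 0, 0, 0]
    - [-1, 0, 0, 100, 0, 0, 0]
    - [-1, 0, 0, 120, 0, 0, 0]

```text
clock: 5.7
position: [506.5, -312.8, 246.2]
ee_rot: [0.8, -0.6, 0.001, -0.0]
contact_force: [0.2, -0.9, -1.3]
gripper_width: 15.2
```

```bash
python3 - <<'E'
from h import *
p=optics.get_image("wrist"); cv2.imwrite("pics/w3.png",p["frame"])
s=optics.get_image("scene")["frame"];cv2.imwrite("pics/s3.png",cv2.resize(s[80:230,180:400],(800,545)))
print(readout.read_state()["position"])
E
```

```text
[ 508.21808304 -313.62181541  248.45726704]
```

View pics/w3.png

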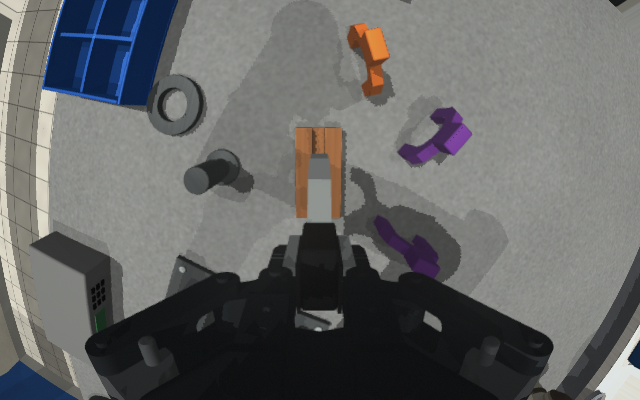

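View pics/s3.png

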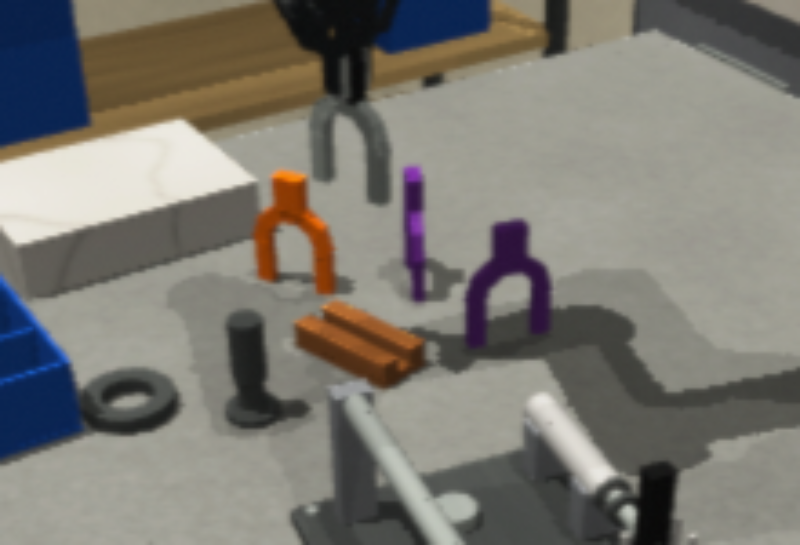

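>>> move_arm:
  steps:
    - [-1, 8, 33, 0, 0, 0, 0.11]
    - [-1, 16, 66, 0, 0, 0, 0.22]
    - [-1, 24, 99, 0, 0, 0, 0.33]
    - [-1, 32, 132, 0, 0, 0, 0.44]
    - [-1, 40, 165, 0, 0, 0, 0.55]

```text
clock: 6.22
position: [545.7, -146.0, 242.1]
ee_rot: [0.934, -0.358, -0.001, 0.0]
contact_force: [0.7, 0.3, -2.4]
gripper_width: 15.2
```

>>> move_arm:
  steps:
    - [-1, 8, 33, 0, 0, 0, 0.11]
    - [-1, 16, 66, 0, 0, 0, 0.22]
    - [-1, 24, 99, 0, 0, 0, 0.33]
    - [-1, 30, 132, 0, 0, 0, 0.44]
    - [-1, 33.5, 165, 0, 0, 0, 0.55]

```text
clock: 6.63
position: [579.5, 19.0, 241.9]
ee_rot: [0.996, -0.091, -0.001, 0.0]
contact_force: [1.5, 0.7, -2.5]
gripper_width: 15.1
```

>>> move_arm:
  steps:
    - [-1, 0, 0, 0, 0, 0, 0.02]
    - [-1, 0, 0, 0, 0, 0, 0.02]
    - [-1, 0, 0, 0, 0, 0, 0.02]

```text
clock: 6.88
position: [579.2, 17.4, 242.3]
ee_rot: [0.996, -0.084, -0.001, 0.0]
contact_force: [0.1, -0.2, -2.4]
gripper_width: 14.8
```

```bash
python3 - <<'E'
from h import *
p=optics.get_image("wrist"); cv2.imwrite("pics/w4.png",p["frame"]);np.savez("w4.npz",**p)
t=optics.get_image("top"); cv2.imwrite("pics/t4.png",cv2.resize(t["frame"][120:250,210:360],(750,650),interpolation=cv2.INTER_CUBIC)[:600])
st=readout.read_state();print(st["position"],st["ee_rot"],st["joints"])
E
```

```text
[579.47394462  16.47398154 242.79582649] [ 9.96440102e-01 -8.43011536e-02 -6.23168850e-04  2.24070067e-04] [ 3.07660442e-01  3.00558294e-01 -8.76668858e-02 -6.70373920e-05
 -1.18389415e+00  1.09435853e+00]
```

View pics/w4.png

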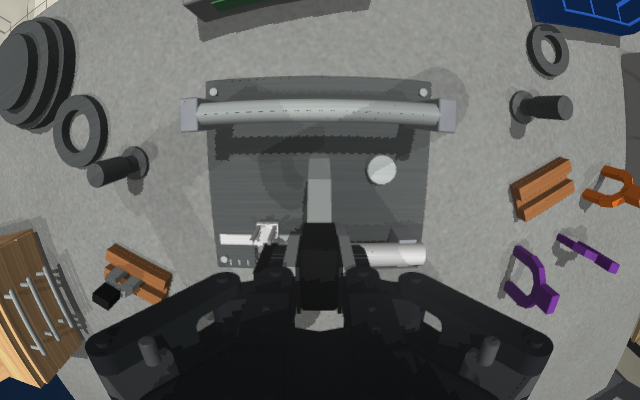

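View pics/t4.png

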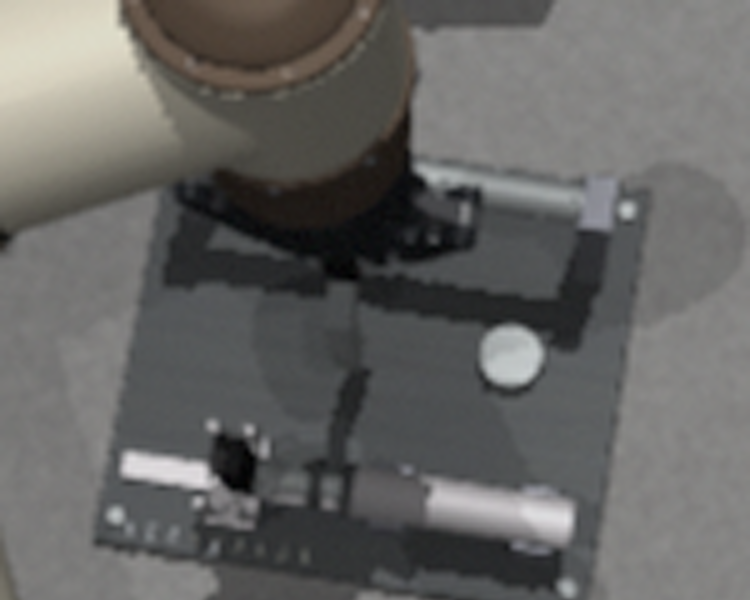

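```bash
python3 - <<'E'
from h import *
p=dict(np.load("w4.npz")); im=p["frame"]
a=atz(p,(190,114),130,True);b=atz(p,(448,115),130,True); print(a,b,(a+b)/2,np.linalg.norm(a-b),"bar yaw",np.degrees(np.arctan2(*(a-b)[1::-1])))
cv2.imwrite("pics/w4c.png",cv2.resize(im[70:250,170:470],(800,480),interpolation=cv2.INTER_CUBIC))
for n in ["bar_mid","stand","mark_mid","grip","collar"]:
    r=nets.tip_of(n,optics.get_image("wrist")) if 0 else []
E
```

```text
[670.57008963 113.21570217 130.        ] [ 632.87757607 -105.13439813  130.        ] [651.72383285   4.04065202 130.        ] 221.5795384971199 bar yaw 80.20588541841468
```

View pics/w4c.png

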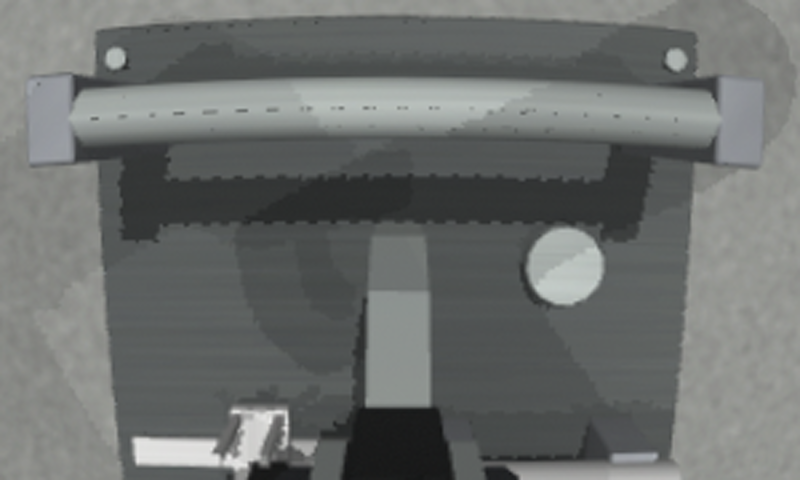

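>>> move_arm:
  steps:
    - [-1, 18, -3, 0, 0, 0, 0]
    - [-1, 36, -7, 0, 0, 0, 0]
    - [-1, 54, -10, 0, 0, 0, 0]
    - [-1, 71, -13, 0, 0, 0, 0]
    - [-1, 71, -13, 0, 0, 0, 0]

```text
clock: 7.4
position: [653.2, 2.5, 242.2]
ee_rot: [0.996, -0.085, 0.0, 0.0]
contact_force: [-0.4, -0.5, -2.8]
gripper_width: 15.2
```

```bash
python3 - <<'E'
from h import *
p=optics.get_image("wrist"); cv2.imwrite("pics/w5.png",p["frame"]);np.savez("w5.npz",**p)
s=optics.get_image("scene"); cv2.imwrite("pics/s5.png",cv2.resize(s["frame"][120:320,220:420],(600,600),interpolation=cv2.INTER_CUBIC))
st=readout.read_state();print(st["position"],st["ee_rot"])
E
```

```text
[650.75690812   3.07163419 242.35809238] [ 9.96408679e-01 -8.46691568e-02 -9.25101994e-04  1.50381666e-04]
```

View pics/w5.png

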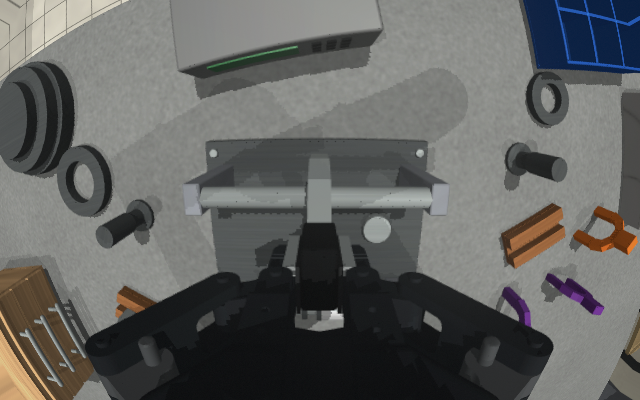

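View pics/s5.png

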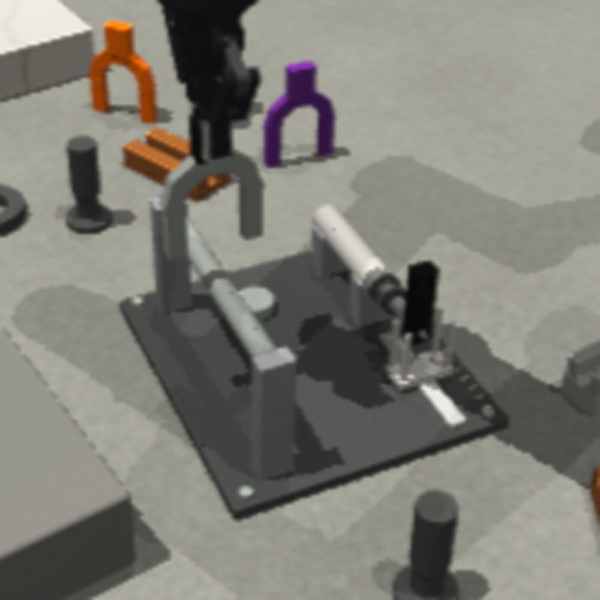

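```bash
python3 - <<'E'
from h import *
p=dict(np.load("w5.npz"))
a=atz(p,(192,198.5),130,True);b=atz(p,(439,199.5),130,True); print(a,b,(a+b)/2,np.linalg.norm(a-b),"bar yaw",np.degrees(np.arctan2(*(a-b)[1::-1])))
s=optics.get_image("scene"); print([(x["uv"],x["conf"]) for x in nets.tip_of("gauge_crown",s)][:4],[(x["uv"],x["conf"]) for x in nets.tip_of("bar_mid",s)][:2])
print(proj(s,[[651,4.5,230],[651.5,4,120]]))
E
```

```text
[671.78503022 114.07628637 130.        ] [ 633.36234549 -104.00487831  130.        ] [652.57368786   5.03570403 130.        ] 221.44005304760566 bar yaw 80.00787584396393
[([258.5, 140.0], 0.89), ([291.4, 176.1], 0.84), ([319.5, 153.0], 0.6)] [([293.0, 212.5], 0.57)]
[[290.56810844 175.45594215]
 [291.17207229 213.55425286]]
```

>>> move_arm:
  steps:
    - [-1, 1, 0, -20, 0, 0, 0]
    - [-1, 1, 0, -40, 0, 0, 0]
    - [-1, 1, 0, -60, 0, 0, 0]
    - [-1, 1, 0, -75, 0, 0, 0]
    - [-1, 1, 0, -88, 0, 0, 0]

```text
clock: 8.07
position: [650.8, 4.4, 154.4]
ee_rot: [0.997, -0.083, -0.001, 0.0]
contact_force: [-0.6, 0.3, -2.4]
gripper_width: 15.1
```

>>> move_arm:
  steps:
    - [-1, 0, 0, -3, 0, 0, 0]
    - [-1, 0, 0, -6, 0, 0, 0]
    - [-1, 0, 0, -8, 0, 0, 0]
    - [-1, 0, 0, -8, 0, 0, 0]

```text
clock: 8.4
position: [652.2, 4.6, 148.1]
ee_rot: [0.997, -0.083, 0.001, -0.0]
contact_force: [0.5, 0.8, -3.2]
gripper_width: 15.4
```

>>> move_arm:
  steps:
    - [-1, 0, 0, -2, 0, 0, 0]
    - [-1, 0, 0, -2, 0, 0, 0]

```text
clock: 8.57
position: [652.7, 4.6, 146.4]
ee_rot: [0.997, -0.083, 0.001, -0.0]
contact_force: [0.3, 0.2, -1.8]
gripper_width: 15.5
```

>>> move_arm:
  steps:
    - [-1, 0, 0, -2, 0, 0, 0]
    - [-1, 0, 0, -2, 0, 0, 0]

```text
clock: 8.73
position: [652.8, 4.6, 146.2]
ee_rot: [0.997, -0.083, 0.001, 0.0]
contact_force: [-3.0, 0.2, 6.3]
gripper_width: 15.1
```

>>> move_arm:
  steps:
    - [-0.2, 0, 0, 1, 0, 0, 0]
    - [-0.2, 0, 0, 1, 0, 0, 0]
    - [0, 0, 0, 1, 0, 0, 0]
    - [0, 0, 0, 1, 0, 0, 0]

```text
clock: 9.07
position: [652.1, 4.5, 144.3]
ee_rot: [0.997, -0.083, 0.0, 0.0]
contact_force: [-0.4, -0.3, -0.1]
gripper_width: 43.0
```

```bash
python3 - <<'E'
from h import *
p=optics.get_image("wrist"); cv2.imwrite("pics/w6.png",p["frame"])
s=optics.get_image("scene"); cv2.imwrite("pics/s6.png",cv2.resize(s["frame"][120:320,220:420],(600,600),interpolation=cv2.INTER_CUBIC))
E
```

```text
(no output)
```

View pics/w6.png

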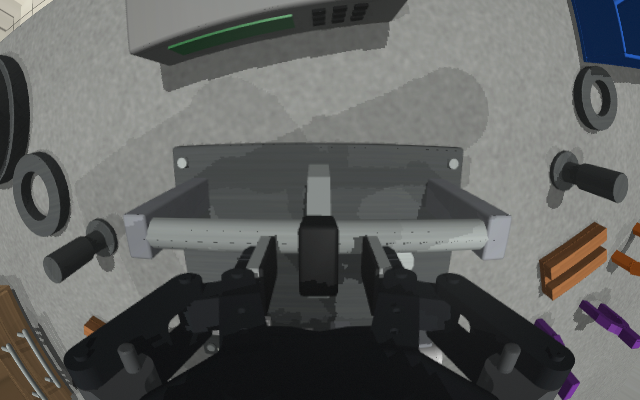

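View pics/s6.png

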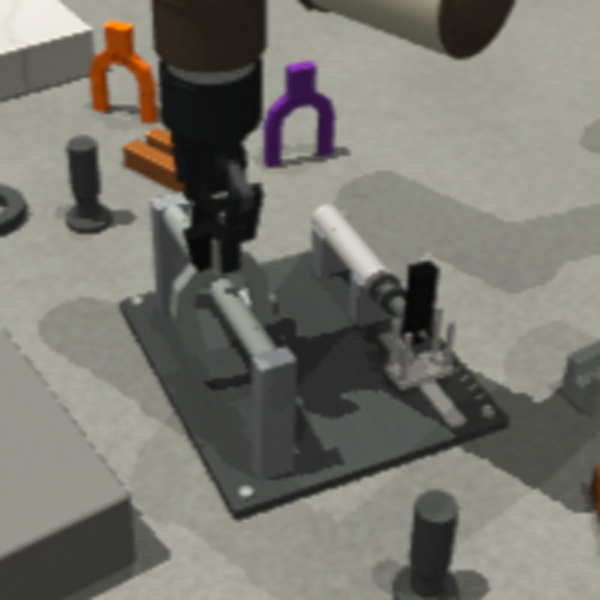

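>>> move_arm:
  steps:
    - [0, 0, 0, 15, 0, 0, 0]
    - [0, 0, 0, 35, 0, 0, 0]
    - [0, 0, 0, 60, 0, 0, 0]
    - [0, 0, 0, 85, 0, 0, 0]
    - [0, -20, 5, 100, 0, 0, 0]

```text
clock: 9.58
position: [634.9, 9.0, 246.4]
ee_rot: [0.996, -0.084, 0.002, 0.0]
contact_force: [0.1, -0.3, 1.0]
gripper_width: 42.6
```

>>> move_arm:
  steps:
    - [0, -36, 16, 0, 0, 0, 0]
    - [0, -72, 32, 0, 0, 0, 0]
    - [0, -108, 48, 0, 0, 0, 0]
    - [0, -144, 64, 0, 0, 0, 0]
    - [0, -180, 80, 0, 0, 0, 0]

```text
clock: 10.0
position: [450.3, 89.7, 244.1]
ee_rot: [0.996, -0.084, -0.0, -0.0]
contact_force: [0.3, 1.9, 0.2]
gripper_width: 42.8
```

```bash
python3 - <<'E'
from h import *
p=optics.get_image("wrist"); cv2.imwrite("pics/w7.png",p["frame"]);np.savez("w7.npz",**p)
cv2.imwrite("pics/w7c.png",cv2.resize(p["frame"][100:280,200:440],(800,600),interpolation=cv2.INTER_CUBIC))
s=optics.get_image("scene"); cv2.imwrite("pics/s7.png",cv2.resize(s["frame"][160:300,250:400],(640,600),interpolation=cv2.INTER_CUBIC))
print(readout.read_state()["position"])
for n in ["grip","collar","mark_mid"]:
    print(n,[(np.round(x["uv"],1).tolist(),round(x["conf"],2)) for x in nets.tip_of(n,p)[:3]])
E
```

```text
[447.57949011  90.11159744 244.60029233]
grip [([313.3, 133.4], 0.82)]
collar [([348.8, 131.3], 0.59)]
mark_mid [([303.0, 131.3], 0.76), ([106.0, 36.0], 0.19)]
```

View pics/w7.png

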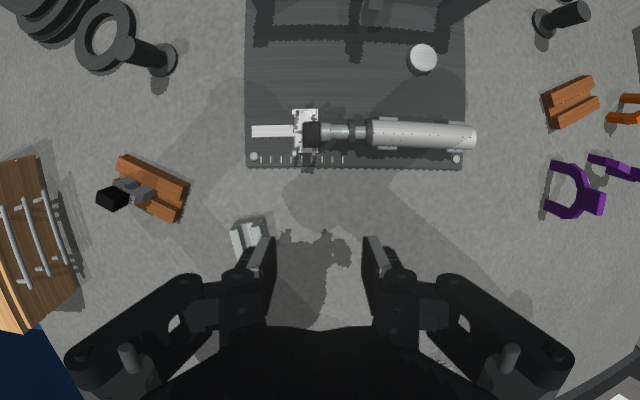

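View pics/w7c.png

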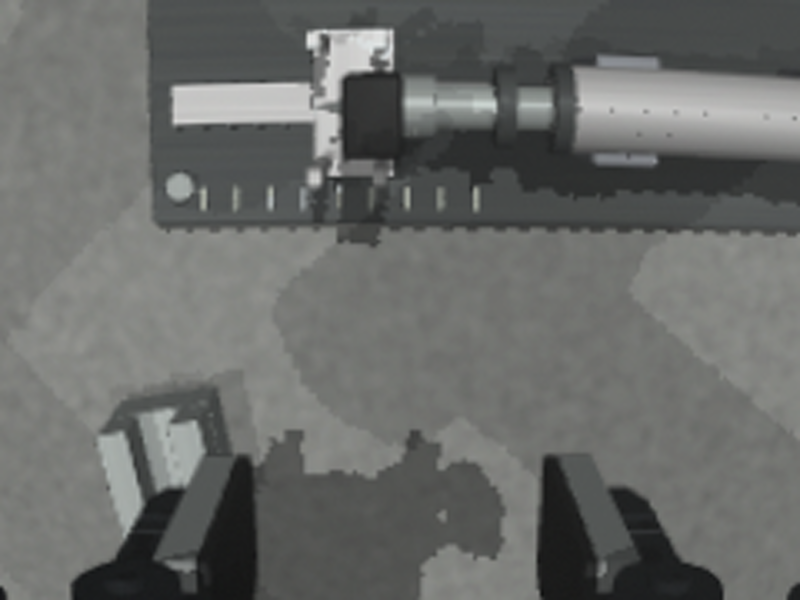

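View pics/s7.png

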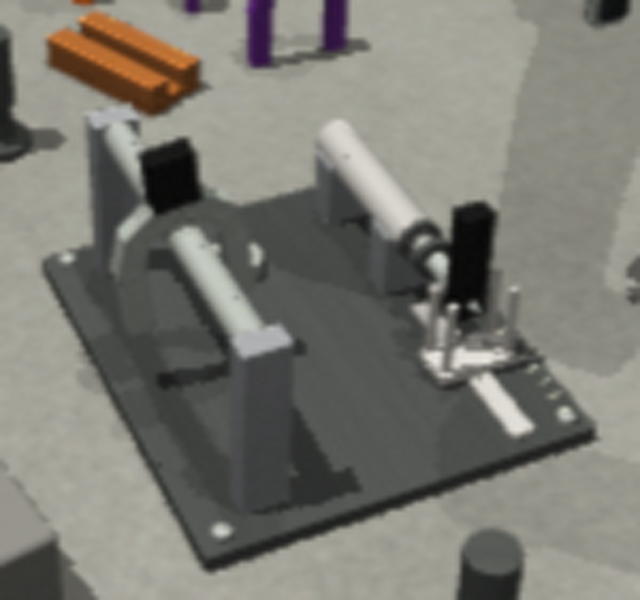

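```bash
cat > loc.py <<'E'
from h import *
th=np.radians(-9.8); ex=np.array([np.cos(th),np.sin(th)]); ey=np.array([-np.sin(th),np.cos(th)])
O=np.array([652.,4.5])-80*ex
def L(X): d=np.array(X[:2])-O; return np.round([d@ex,d@ey],1)
E
python3 - <<'E'
from loc import *
p=dict(np.load("w7.npz"))
c=lambda x,y:(x*.3+200,y*.3+100)
print("net collar",L(atz(p,(348.8,131.3),60,True)),"net mark",L(atz(p,(303,131.3),60,True)),"grip",atz(p,(313.3,133.4),105,True),L(atz(p,(313.3,133.4),105,True)))
for nm,u,z in [("collar",(508,105),60),("collar top",(508,105),73),("griptop",(372,114),125),("slideL",(315,100),22),("slideR",(393,50),22),("tick first",(204,198),12),("tick last",(476,198),12),("corner bolt",(180,187),14)]: 
    X=atz(p,c(*u),z,True); print(nm,X.round(1),L(X))
im=p["frame"][105:160,270:350]; cv2.imwrite("pics/w7d.png",cv2.resize(im,(800,550),interpolation=cv2.INTER_CUBIC))
E
```

```text
net collar [-79.7  17.6] net mark [-80.   65.6] grip [503.21433635  85.03780455 105.        ] [-80.3  54. ]
collar [496.9  45.3  60. ] [-79.8  13.8]
collar top [497.6  46.6  73. ] [-79.4  15.2]
griptop [503.6  86.1 125. ] [-80.1  55.1]
slideL [507.7 108.   22. ] [-79.8  77.5]
slideR [520.4  78.2  22. ] [-62.2  50.2]
tick first [479.6 155.7  12. ] [-115.7  119.7]
tick last [462.5  57.3  12. ] [-115.8   19.7]
corner bolt [485.4 163.4  14. ] [-111.2  128.2]
```

View pics/w7d.png

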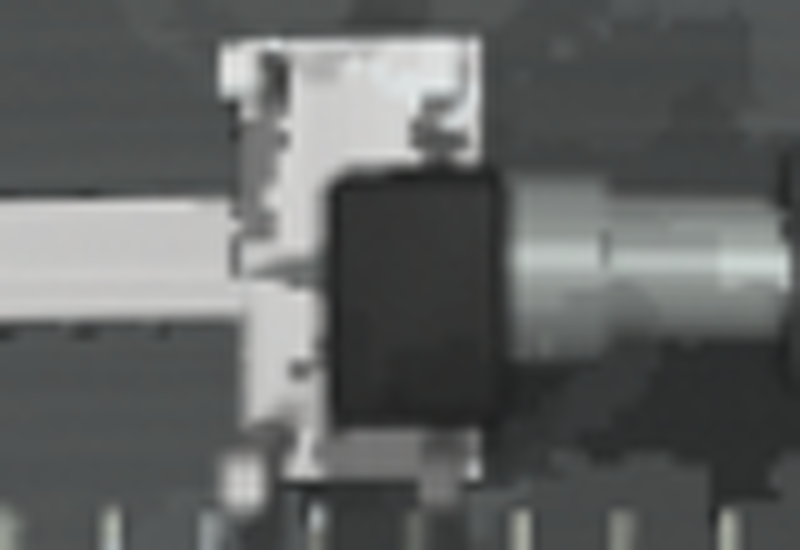

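```bash
python3 - <<'E'
from loc import *
p=dict(np.load("w7.npz"))
for u in [(294.3,152.8),(314,153.3),(293.8,112)]: print(L(atz(p,u,74,True)))
for u in [(294.5,130),(318,130)]: print([L(atz(p,u,z,True)) for z in (14,18,22,26)])
E
```

```text
[-101.3   73.8]
[-101.8   53.8]
[-60.   74.1]
[array([-80.1,  78.1]), array([-79.9,  77.8]), array([-79.8,  77.5]), array([-79.7,  77.2])]
[array([-80.1,  50. ]), array([-80.,  50.]), array([-79.9,  50. ]), array([-79.8,  50. ])]
```

>>> move_arm:
  steps:
    - [0, 17, -1, -15, 0, 0, 0]
    - [0, 34, -2, -30, 0, 0, 0]
    - [0, 51.5, -3.5, -45, 0, 0, 0]
    - [0, 51.5, -3.5, -70, 0, 0, 0]
    - [0, 51.5, -3.5, -85, 0, 0, 0]

```text
clock: 10.67
position: [504.7, 85.0, 156.3]
ee_rot: [0.996, -0.085, -0.001, 0.001]
contact_force: [-1.0, 0.2, -0.8]
gripper_width: 42.6
```

```bash
python3 - <<'E'
from loc import *
p=optics.get_image("wrist"); cv2.imwrite("pics/w8.png",p["frame"]);np.savez("w8.npz",**p)
print(readout.read_state()["position"])
E
```

```text
[502.51660627  84.35199842 153.71892029]
```

View pics/w8.png

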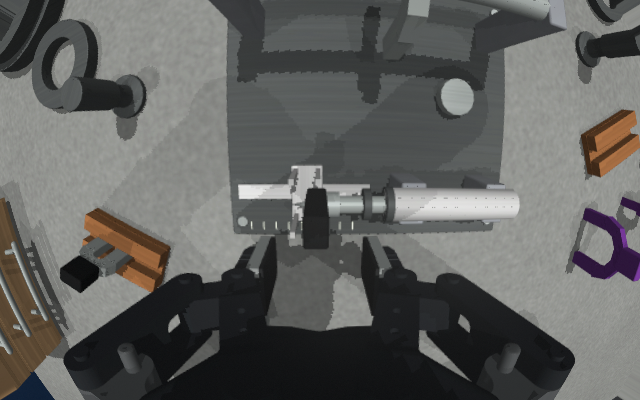

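>>> move_arm:
  steps:
    - [0, 0, 1, -20, 0, 0, 0]
    - [0, 0, 1, -40, 0, 0, 0]
    - [0, 0, 1, -58, 0, 0, 0]
    - [0, 0, 1, -70, 0, 0, 0]
    - [0, 0, 1, -70, 0, 0, 0]

```text
clock: 11.13
position: [503.0, 85.9, 86.8]
ee_rot: [0.996, -0.084, -0.002, 0.001]
contact_force: [0.2, 0.0, 0.1]
gripper_width: 43.0
```

>>> move_arm:
  steps:
    - [-1, 0, 0, 0, 0, 0, 0]
    - [-1, 0, 0, 0, 0, 0, 0]
    - [-1, 0, 0, 0, 0, 0, 0]
    - [-1, 0, 0, 0, 0, 0, 0]
    - [-1, 0, 0, 0, 0, 0, 0]

```text
clock: 11.55
position: [504.8, 87.0, 90.4]
ee_rot: [0.997, -0.083, 0.001, -0.0]
contact_force: [1.7, -2.7, 0.9]
gripper_width: 15.1
```

```bash
python3 - <<'E'
from loc import *
p=optics.get_image("wrist"); cv2.imwrite("pics/w9.png",p["frame"]);np.savez("w9.npz",**p)
s=optics.get_image("scene"); cv2.imwrite("pics/s9.png",cv2.resize(s["frame"][160:300,250:400],(640,600),interpolation=cv2.INTER_CUBIC))
st=readout.read_state(); print(st["position"],L(st["position"]),st["gripper_width"],st["contact_force"])
E
```

```text
[504.74605699  87.05457887  90.41346132] [-79.2  56.3] 15.062986471475751 [ 3.28741357 -3.87586001  2.26195632]
```

View pics/w9.png

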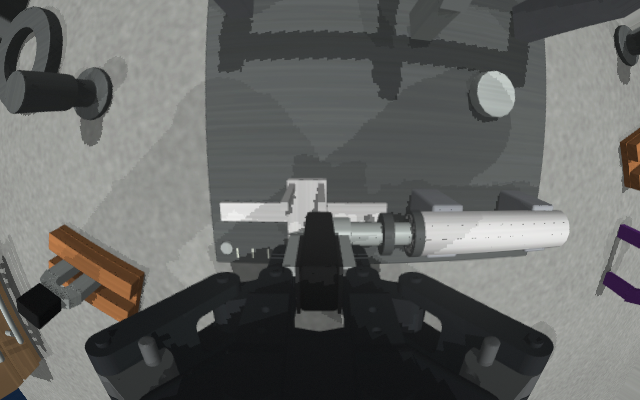

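View pics/s9.png

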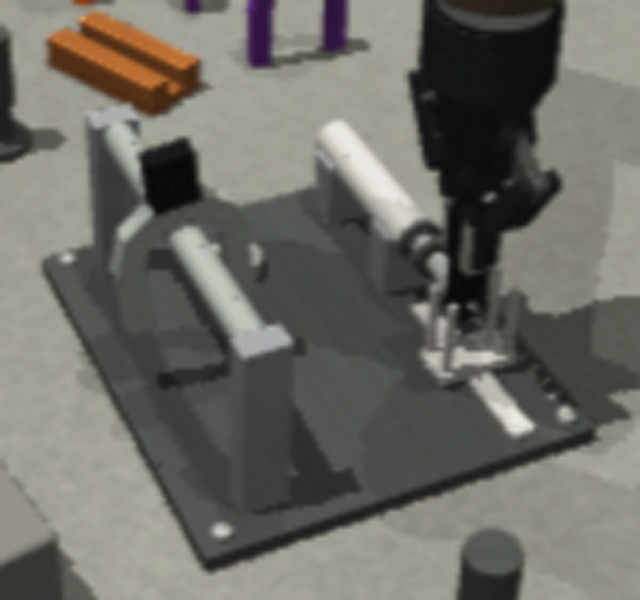

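>>> move_arm:
  steps:
    - [-1, 1.2, 7, 0, 0, 0, 0]
    - [-1, 2.4, 14, 0, 0, 0, 0]
    - [-1, 3.6, 21, 0, 0, 0, 0]
    - [-1, 4.8, 28, 0, 0, 0, 0]
    - [-1, 6, 34.5, 0, 0, 0, 0]

```text
clock: 12.07
position: [510.5, 121.1, 90.4]
ee_rot: [0.997, -0.083, 0.001, 0.0]
contact_force: [4.6, -7.3, 2.8]
gripper_width: 15.4
```

>>> move_arm:
  steps:
    - [-1, 1, 4, 0, 0, 0, 0]
    - [-1, 1.5, 8, 0, 0, 0, 0]
    - [-1, 1.8, 10.5, 0, 0, 0, 0]
    - [-1, 1.8, 10.5, 0, 0, 0, 0]
    - [-1, 1.8, 10.5, 0, 0, 0, 0]

```text
clock: 12.48
position: [512.3, 131.3, 90.4]
ee_rot: [0.997, -0.083, 0.001, 0.0]
contact_force: [3.8, -7.2, 2.4]
gripper_width: 15.4
```

```bash
python3 - <<'E'
from loc import *
p=optics.get_image("wrist"); cv2.imwrite("pics/w10.png",p["frame"]);np.savez("w10.npz",**p)
cv2.imwrite("pics/w10c.png",cv2.resize(p["frame"][170:290,240:400],(800,600),interpolation=cv2.INTER_CUBIC))
s=optics.get_image("scene"); cv2.imwrite("pics/s10.png",cv2.resize(s["frame"][200:280,320:400],(600,600),interpolation=cv2.INTER_CUBIC));np.savez("s10.npz",**s)
t=optics.get_image("top"); cv2.imwrite("pics/t10.png",cv2.resize(t["frame"][180:250,220:340],(800,467),interpolation=cv2.INTER_CUBIC))
st=readout.read_state(); print(st["position"],L(st["position"]),st["gripper_width"],st["contact_force"])
E
```

```text
[512.30970714 131.16800989  90.38761585] [-79.2 101. ] 15.081941361616801 [ 4.05763229 -7.85714414  2.75144654]
```

View pics/w10c.png

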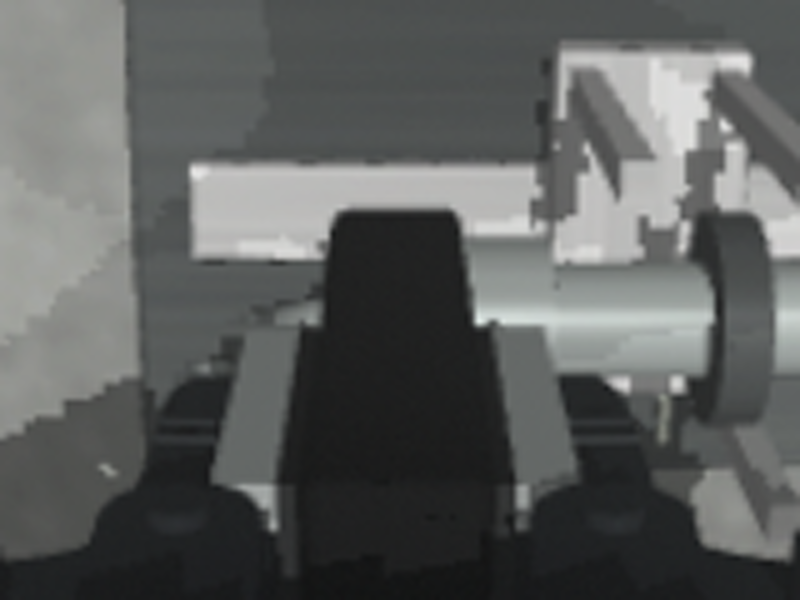

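View pics/s10.png

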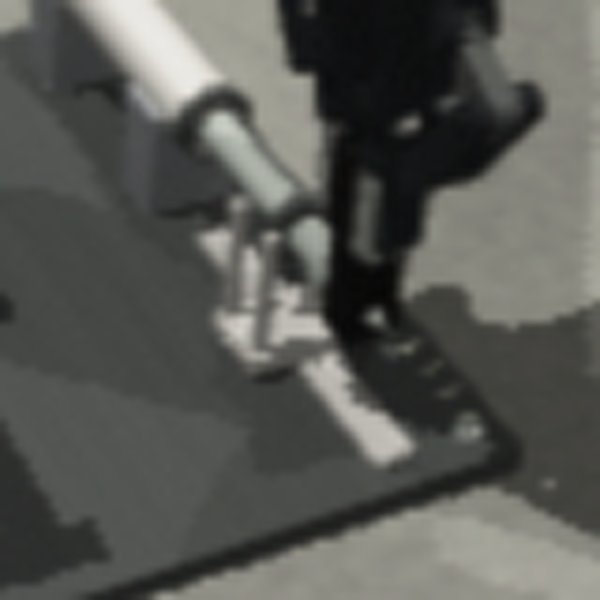

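View pics/t10.png

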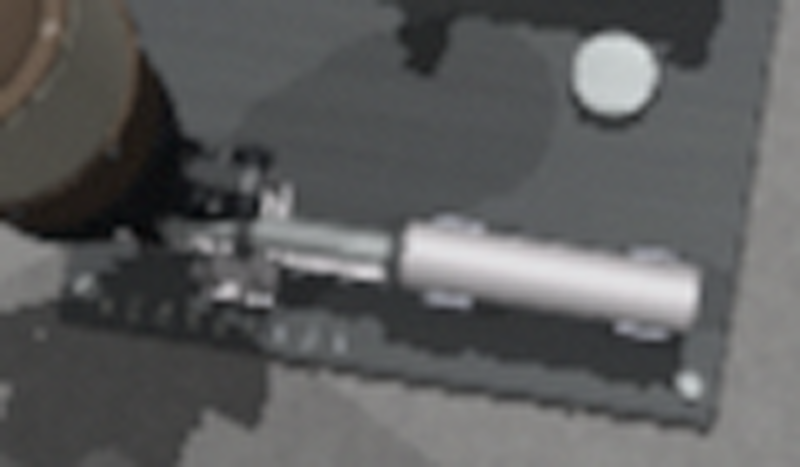

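```bash
cat > ov.py <<'E'
from loc import *
def W(x,y,z): 
    P=O+x*ex+y*ey; return [P[0],P[1],z]
def overlay(npz,out,d,m,x0,y0,w,h,k,wrist):
    p=dict(np.load(npz)); im=cv2.resize(p["frame"][y0:y0+h,x0:x0+w],(w*k,h*k),interpolation=cv2.INTER_CUBIC)
    def pl(X,col):
        u=((proj(p,X,wrist)-[x0,y0]+.5)*k).astype(np.int32); cv2.polylines(im,[u],False,col,1)
    a=np.linspace(0,2*np.pi,40)
    for yy in (-3,3): pl([W(-80+13*np.cos(t),15+d+yy,60+13*np.sin(t)) for t in a],(0,0,255))
    for sx in (-1,1):
        for sy in (-1,1):
            pl([W(-80+sx*20.5,15+m+sy*10,24),W(-80+sx*20.5,15+m+sy*10,74)],(0,255,0))
    pl([W(-80+s*11,55+d+t*8,125) for s,t in((-1,-1),(-1,1),(1,1),(1,-1),(-1,-1))],(255,0,255))
    cv2.imwrite(out,im)
E
python3 - <<'E'
from ov import *
overlay("w10.npz","pics/o10.png",45.5,48.9,240,170,160,120,5,True)
overlay("s10.npz","pics/o10s.png",45.5,48.9,320,200,80,80,7,False)
E
```

```text
(no output)
```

View pics/o10.png

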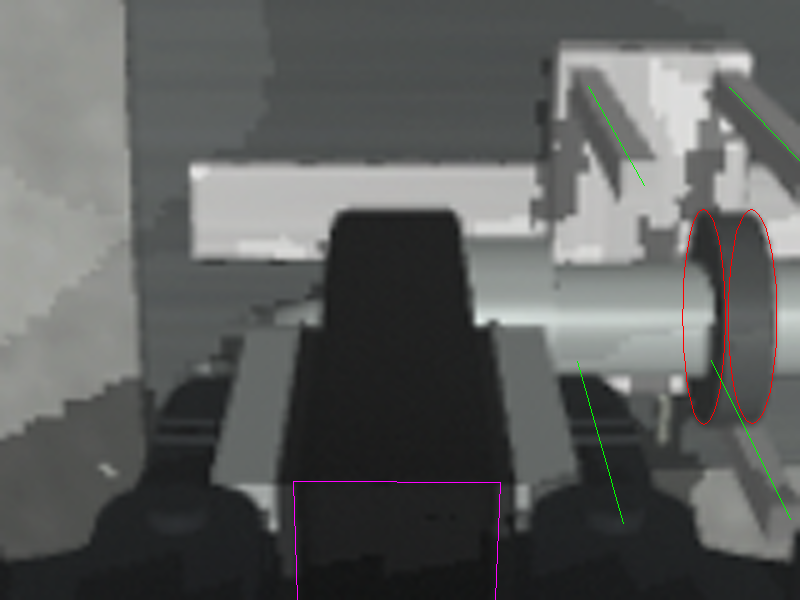

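View pics/o10s.png

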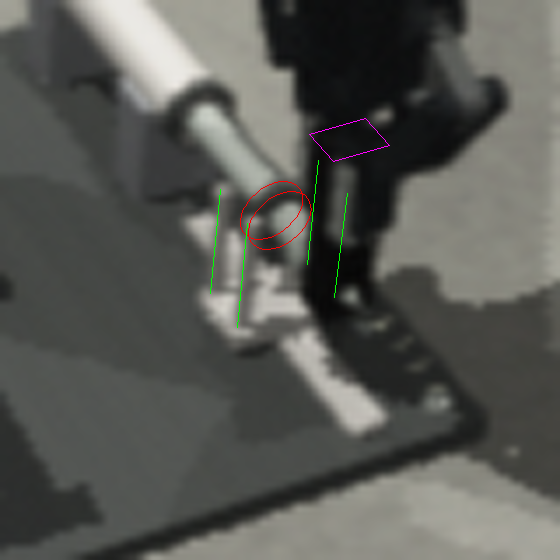

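>>> move_arm:
  steps:
    - [-1, 0.3, 1.7, 0, 0, 0, 0]
    - [-1, 0.6, 3.3, 0, 0, 0, 0]
    - [-1, 0.6, 3.3, 0, 0, 0, 0]
    - [-1, 0.6, 3.3, 0, 0, 0, 0]
    - [-1, 0.6, 3.3, 0, 0, 0, 0]

```text
clock: 13.05
position: [512.8, 134.4, 90.4]
ee_rot: [0.997, -0.083, 0.001, 0.0]
contact_force: [3.9, -6.8, 2.4]
gripper_width: 14.9
```

```bash
python3 - <<'E'
from ov import *
p=optics.get_image("wrist"); np.savez("w11.npz",**p)
s=optics.get_image("scene"); np.savez("s11.npz",**s)
cv2.imwrite("pics/s11.png",cv2.resize(s["frame"][160:300,250:400],(640,600),interpolation=cv2.INTER_CUBIC))
st=readout.read_state(); print(st["clock"],st["position"],L(st["position"]),st["gripper_width"],st["contact_force"])
overlay("w11.npz","pics/o11.png",48.9,48.9,240,170,160,120,5,True)
im=cv2.resize(p["frame"][170:290,240:400],(800,600),interpolation=cv2.INTER_CUBIC);cv2.imwrite("pics/w11c.png",im)
E
```

```text
13.15 [512.83300499 134.36603219  90.40295271] [-79.2 104.3] 15.50726564628277 [ 4.18727551 -6.51381668  3.45661369]
```

View pics/o11.png

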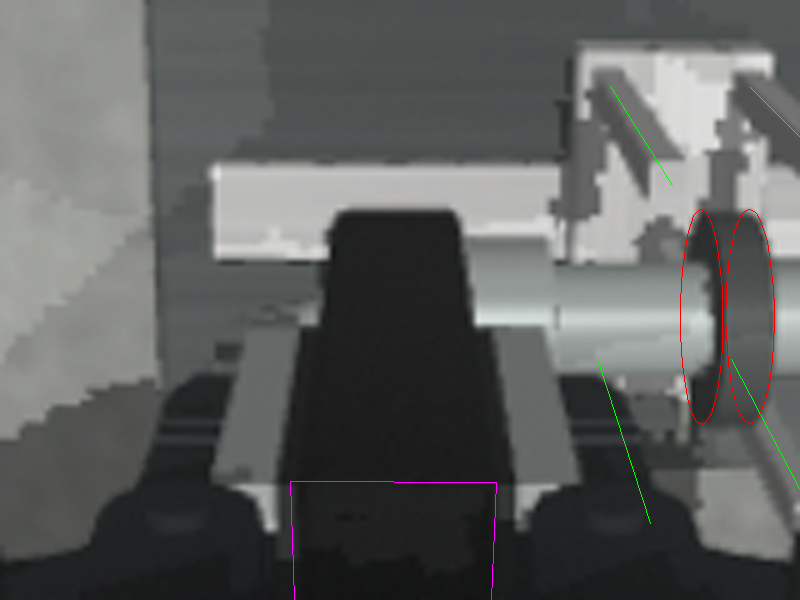

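View pics/w11c.png

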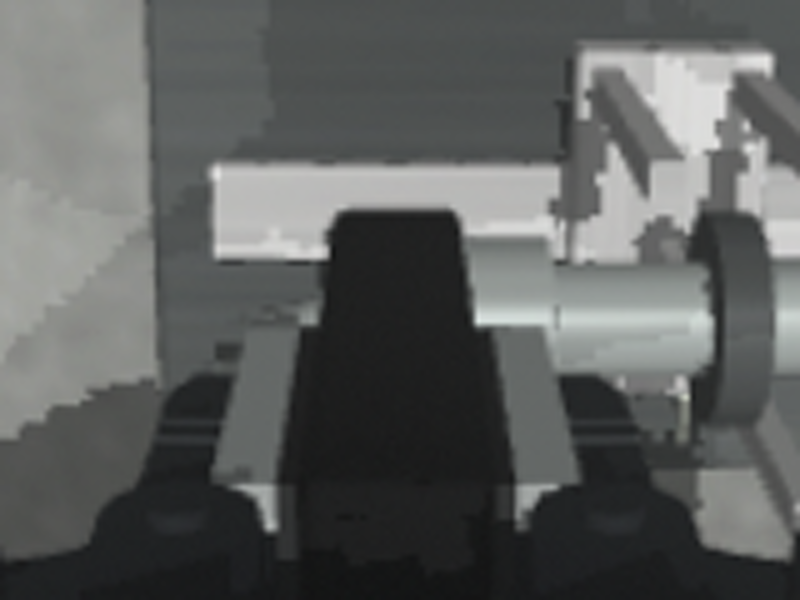

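View pics/s11.png

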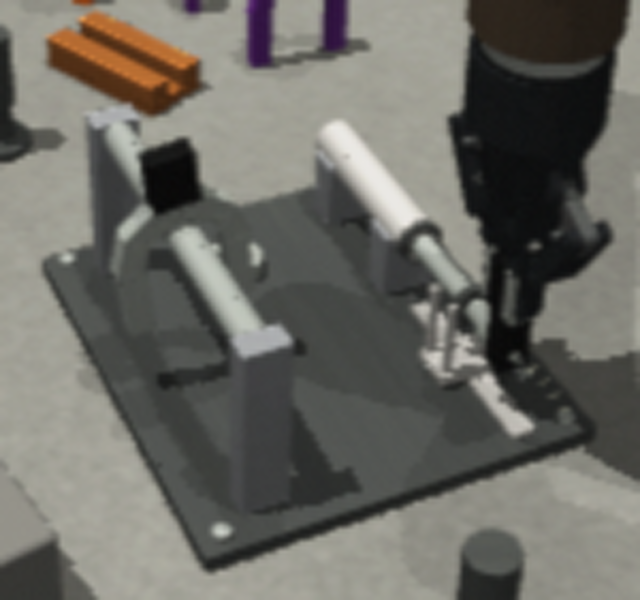

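>>> move_arm:
  steps:
    - [-1, 0, 0, 0, 0, 0, 0]
    - [-1, 0, 0, 0, 0, 0, 0]
    - [-1, 0, 0, 0, 0, 0, 0]
    - [-1, 0, 0, 0, 0, 0, 0]
    - [-1, 0, 0, 0, 0, 0, 0]

```text
clock: 13.57
position: [512.8, 134.3, 90.4]
ee_rot: [0.997, -0.083, 0.001, 0.0]
contact_force: [5.3, -7.3, 3.5]
gripper_width: 15.2
```

```bash
python3 - <<'E'
from ov import *
p=optics.get_image("wrist")
a=dict(np.load("w11.npz"))
print("pixel diff",cv2.absdiff(p["frame"],a["frame"]).mean())
from bench import workorder
print(workorder.job_done())
E
```

```text
pixel diff 0.54253515625
the job is handed in; nothing more can be done
None
```

I hung the wide gauge astride the bar and let go. I then pulled the rod out about 49 mm and handed the job in at about 13.6 s while still gripping it; no verdict was reported.

- **Gauge:** the last scene picture shows it hanging upright between the posts with nothing touching it. The crown's offset from the bar axis was not measured again after release.
- **Rod:** a wrist overlay puts the collar midway between the prongs, with my estimates of collar and mark both at 48.9 mm and roughly 0.5 mm uncertain. The gripper measured about 15 mm on the 16 mm grip. The rod was held with about 7 N of spring pull, and the last pictures barely differed, so it was standing still.
- **Mark and bystanders:** the mark showed no shift. I saw no other object touched or moved, but I did not measure their positions again.
- **Disagreements:** the network's first guess for the mark was about 2 mm off my prong measurement, so I used the prongs. Top and scene pictures differed from the wrist camera by 2–3 mm on the gauge tab and bar, so I used the wrist camera.

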